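# Tap the footed tumbler to the middle of its marble stand

## Robot

A 7-joint arm with a two-finger parallel gripper is mounted at the origin on the work surface. World frame = base frame: x ahead of the robot, y to its left, z up, the work surface at z = 0. Lengths are in m, angles in rad, forces in N, time in s.
With the tool pointing down it reaches from about 0.425 to 0.925 m from the base axis. Payload 6.8 kg.
Tool frame: the origin (TCP) lies midway between the tips of the shut fingers; the grasp point (between the pads) lies 19 mm behind it (r.grip_point_offset is the distance from the TCP to the grasp point, in m); z points along the fingers, x is the direction in which the jaws open and shut, and the axes are right-handed (so a half turn about z gives the same grasp; the last joint's range is limited). The gripper opens to 88 mm and grips with 3 to 60 N. Pads are 20 mm wide; open, the fingers measure 115 mm over their backs; the gripper's body (75 mm by 178 mm) begins 61 mm behind the grasp point.
Start: joints at [1.051, 0.477, 0.022, 1.555, -0.011, 1.109, -0.083], TCP at [0.27, -0.619, 0.186] pointing down, gripper open.
Joint ranges: [-2.96, 2.96], [-0.34, 2.1], [-1.41, 1.46], [0.24, 2.44], [-1.37, 4.51], [0.17, 1.92], [-2.96, 2.96]. Speed limits (rad/s): [2.39, 2.39, 3.14, 3.14, 3.14, 3.14, 3.14].

## Interface

Orientations are given as a rotation vector (axis times angle).
In Python, from cell import r gives the robot as it stands. The module is installed in compiled form; this text tells all that it offers.
- The arm moves only by the tool play_rows, never from a script. Its argument "steps" is a list of rows, each a list of 2 entries, a list of its own where there are three numbers: the shift along the world's x, y, z in m, then the turn about the world's z in rad. In form: [[[dx, dy, dz], yaw], ...]. A call has 1 to 20 rows; each row is the pose to reach, as a shift and turn from the pose measured when the call began; what a row does not reach only later rows make up. A row lasts 1/12 s, in which the tool goes at most 41.7 mm and 7.16 degrees, less where a joint would pass 70% of its speed; a pose out of reach is approached as far as the arm can. A call with a gripper value outside its range is refused whole. "grip" is the closure, from -1 (fully open) to 1 (shut), set as the call begins (left out, the last holds). The fingers move at their own pace and stop on an object; the grip force is fixed at half the most. Time passes only in rows, so rows that repeat a pose let the fingers close. It gives the time, the measured TCP pose, the force and the opening at its end, in the units of the state.
- r.state(): the state, without advancing time (a new reading comes with each control period).
- r.camera(name): name is "side" or "top"; returns a dict with "frame" (420x560x3 uint8, red, green, blue), "K" (3x3 intrinsics, pixels), "T" (4x4, takes a point from camera to world coordinates). Camera axes: x right, y down, z forward; pixel columns grow to the right and rows downward; lengths in m; the calibration is good to about 2 mm. A picture is of the moment at which its call begins. There is no depth.
- r.finish_job(): hands the job in, once; it reports no verdict.
The state is a dict: "clock": time; "q": joint angles; "joint_velocities": joint speeds; "joint_torque": joint torques, N m; "tool_pos": TCP position; "eef_rot": TCP orientation; "contact_force": force on the tool from outside, world axes, zero at the start; "ft_torque": the same for the moment, N m; "opening": opening from 0.0 (shut) to 1.0 (fully open).
Only numpy, scipy, OpenCV 4.12 (cv2) and the standard library are available. Lean on these libraries where they do the work, as an engineer would, in place of code of your own. Each camera call takes 0.05 s, during which the arm holds its last target. There are 200 camera calls.

## Task

The green glass tumbler has been left standing off to one side of its little round marble stand, its bowl hanging out over the edge. Without lifting or squeezing it, nudge it with light taps of the fingertips until it stands upright in the middle of the stand, never letting it tip or drop off, and then take the hand away. Leave the stand and everything else on the sill as they are.

Things in the scene. Friction and masses are not known exactly. Their poses are not given: they have to be found in the camera images.
- tumbler: green glass footed tumbler, hollow, open at the top, 78 mm tall, about 0.2 kg. Foot 38 mm across, 8 mm high; bowl widest (68 mm) 20 to 38 mm above the underside, 60 mm at the rim. Pushed low (fingertip 15 to 20 mm above the stand's top) at up to 0.05 m/s it slides, under 1 to 2 N; near the rim it tips; over 5 N is too rough. Origin: centre of the underside of the foot; z up its axis
- stand: small turned stand of white marble, loose, 0.34 kg, spool-shaped: round top 68 mm across, waist 46 mm across, round base 68 mm across, 42 mm tall with a flat plain top. Origin: centre of its underside, so the middle of the top lies 42 mm above it; z up. Its yaw cannot be seen and does not matter
- pot: round white ceramic pot with a ribbed blue twist lid, 77 mm across, 59 mm tall, loose. Origin: centre of the underside
- rollon: white roll-on deodorant with a green band and grey cap, 42 mm across, 85 mm tall, loose. Origin: centre of the underside
- comb: black plastic comb lying flat, 150 mm long (its x), 31 mm wide, 4 mm thick, loose. Origin: middle, on the underside
- clip: aluminium hair clip lying flat, 64 mm long (its x), 11 mm wide, 14 mm tall, loose. Origin: middle, on the underside
- soapdish: white ceramic soap dish, 120 x 85 x 20 mm, with a cream bar of soap standing to 36 mm, loose. Origin: centre of the underside
- nailbrush: wooden nail brush, bristles down, 92 mm long (its x), 40 mm wide, 28 mm tall, loose. Origin: centre of the underside
- hookpeg: chrome hook peg on a round foot 90 mm across, 147 mm tall, with an upturned hook reaching 67 mm to its -x at 95 to 135 mm height, fixed. Origin: centre of the underside
- bin: small white swing-lid bin, 156 x 116 mm, about 205 mm tall, with a grey swing flap between the gabled cheeks of its hood, fixed. Origin: centre of the underside

How it is judged:
On the way:
1. a fingertip touches the tumbler (contact force between the fingers and tumbler above 0.1 N), for 0.02 s.
At the end, for the whole second after the job is handed in: the tumbler stands upright (within 0.06 rad) and at rest on the top of the stand, its axis within 6 mm of the stand's axis; the stand is upright and within 12 mm of where it stood (horizontal distance between tumbler and stand below 0.006 m and z of tumbler in the frame of stand between 0.039 and 0.045 m and angle between each of tumbler, stand's own z axis and vertical below 0.06 rad and distance of stand from where it was at the start of the episode below 0.012 m and linear speed of tumbler below 0.01 m/s); the robot touches nothing.
It fails at once if the tumbler is lifted off the stand (more than 8 mm) (z of tumbler in the frame of stand above 0.05 m).
It fails at once if the tumbler drops off the stand or tips by more than 0.25 rad (z of tumbler in the frame of stand below 0.03 m or angle between tumbler's own z axis and vertical above 0.25 rad).
It fails at once if the tumbler is squeezed, or pushed roughly (more than 5 N, or faster than 0.2 m/s) (contact force between any of the fingers, the arm and tumbler above 5 N or linear speed of tumbler above 0.2 m/s).
It fails at once if the stand is shoved by more than 15 mm (distance of stand from where it was at the start of the episode above 0.015 m).
It fails at once if something else on the sill is disturbed (moved by more than 15 mm, or the fixed bin or hook peg struck) (distance of any of pot, rollon, comb, clip, soapdish, nailbrush from where it was at the start of the episode above 0.015 m or contact force between any of the arm, the fingers and bin above 3 N or contact force between any of the arm, the fingers and hookpeg above 3 N).
It also fails if it takes over 51 s, if anything falls off the work surface, if the arm or the gripper's body presses on something with over 40 N, if the wrist force passes 120 N, or if a joint passes its speed limit or range.

## Working session

There is one attempt and no reset: what is moved stays moved. The work goes in short steps, Python scripts to look and compute and a tool call to move; the robot and the scene stay as the last step left them, time stands still between calls to the robot, and variables do not carry over. Pictures are saved under pics/ and viewed, about 8 in all and at most 12, crops included, and the job is handed in when it is done.

Besides the shell and the picture viewer there is one more tool, called after "Emit:" by a JSON object that holds its "name" and its "arguments", one argument or row to a line. play_rows: Moves the arm, as the interface text tells. Its arguments: {"type":"object","properties":{"steps":{"type":"array"},"grip":{"type":"number"}},"required":["steps"]}

```bash
mkdir -p pics; python3 - <<'E'
from cell import r
import cv2,numpy as np
s=r.state();print({k:np.round(v,3) for k,v in s.items()})
for n in("side","top"):
    c=r.camera(n);cv2.imwrite(f"pics/{n}0.png",c["frame"][:,:,::-1]);print(n,c["K"].round(1),c["T"].round(3))
E
```

```text
{'clock': np.float64(0.0), 'q': array([ 1.051,  0.478,  0.022,  1.556, -0.012,  1.109, -0.083]), 'joint_velocities': array([ 0.001,  0.001, -0.   ,  0.001, -0.   , -0.001,  0.001]), 'joint_torque': array([ 0.0000e+00, -5.8284e+01,  1.5350e+00, -2.7261e+01, -5.4000e-02,
        1.7000e-02,  0.0000e+00]), 'tool_pos': array([ 0.27 , -0.618,  0.185]), 'eef_rot': array([-2.628e+00,  1.720e+00,  2.000e-03]), 'contact_force': array([0.714, 0.483, 1.11 ]), 'ft_torque': array([ 0.011, -0.018, -0.042]), 'opening': np.float64(0.998)}
side [[517.3   0.  287.4]
 [  0.  517.3 205.5]
 [  0.    0.    1. ]] [[-8.080e-01 -4.580e-01  3.710e-01  3.500e-02]
 [-5.900e-01  6.280e-01 -5.080e-01  7.710e-01]
 [-1.000e-03 -6.290e-01 -7.780e-01  1.228e+00]
 [ 0.000e+00  0.000e+00  0.000e+00  1.000e+00]]
top [[534.    0.  276.1]
 [  0.  534.  211.2]
 [  0.    0.    1. ]] [[ 0.049 -0.977  0.21   0.234]
 [-0.999 -0.049  0.009 -0.01 ]
 [ 0.002 -0.21  -0.978  1.757]
 [ 0.     0.     0.     1.   ]]
```

View pics/side0.png

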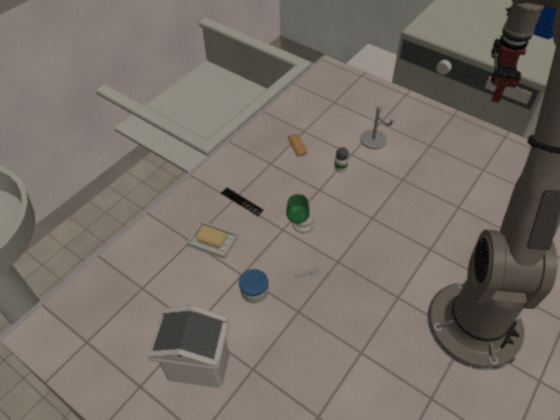

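View pics/top0.png

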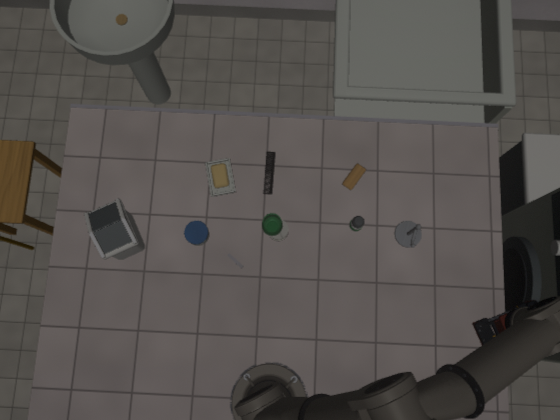

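The side view shows the green tumbler at about (298,208) with the stand at (304,222). The top view shows the tumbler at (272,225) and the stand at (280,230). The surroundings are clear for a few cm. I'll zoom in.

```bash
python3 - <<'E'
import cv2,numpy as np
a=cv2.imread("pics/side0.png")[180:245,270:335];b=cv2.imread("pics/top0.png")[198:248,250:300]
f=lambda i:cv2.resize(i,(400,400),interpolation=cv2.INTER_NEAREST)
cv2.imwrite("pics/m0.png",np.hstack([f(a),f(b)]))
E
```

```text
(no output)
```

View pics/m0.png

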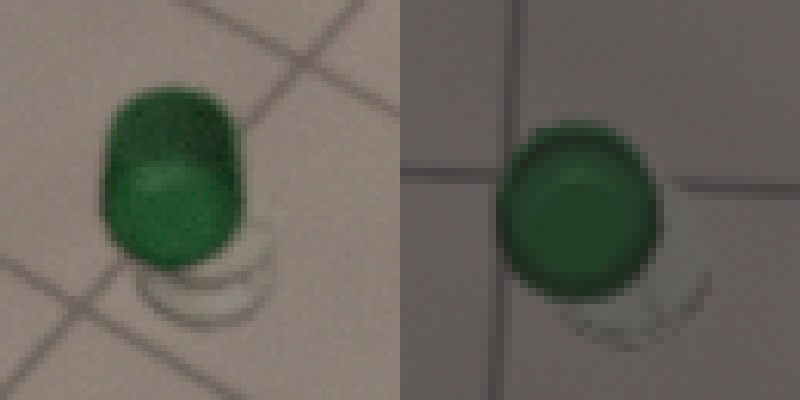

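```bash
cat > h.py <<'E'
from cell import r
import cv2,numpy as np
from scipy.optimize import least_squares
U=6
def grab(n,k=6):
    cs=[r.camera(n) for _ in range(k)]
    return np.mean([c["frame"] for c in cs],0).astype(np.float32),cs[0]["K"],cs[0]["T"]
def rays(p,K,T):
    p=np.asarray(p,float); d=np.c_[(p-K[:2,2])/[K[0,0],K[1,1]],np.ones(len(p))]
    return d@T[:3,:3].T
def cast(p,K,T,z):
    d=rays(p,K,T); o=T[:3,3]; return (o+d*((z-o[2])/d[:,2])[:,None])[:,:2]
def proj(X,K,T):
    c=(np.asarray(X)-T[:3,3])@T[:3,:3]; return (c[:,:2]/c[:,2:])*[K[0,0],K[1,1]]+K[:2,2]
def up(f,box):
    x0,y0,x1,y1=box; c=f[y0:y1,x0:x1]
    return cv2.resize(cv2.GaussianBlur(c,(0,0),.6),None,fx=U,fy=U,interpolation=cv2.INTER_CUBIC)
def contour(m,box):
    cs,_=cv2.findContours(m.astype(np.uint8),cv2.RETR_EXTERNAL,cv2.CHAIN_APPROX_NONE)
    c=max(cs,key=cv2.contourArea)[:,0]
    return (c+.5)/U-.5+np.array(box[:2])
def green(f,box):
    u=up(f,box); g=u[...,1]-.5*(u[...,0]+u[...,2]); hi=np.percentile(g,97)
    return contour(g>.5*np.median(g[g>.5*hi]),box)
def azis(p,K,T):
    d=rays(p,K,T); a=np.unwrap(np.arctan2(d[:,1],d[:,0])); return a.min(),a.max()
def axis(obs):   # intersect bisecting vertical planes from two views
    A=[];b=[];w=[]
    for p,K,T in obs:
        lo,hi=azis(p,K,T);a=(lo+hi)/2;n=np.array([-np.sin(a),np.cos(a)]);A.append(n);b.append(n@T[:2,3])
        w.append((hi-lo)/2)
    x=np.linalg.solve(A,b)
    print("axis",x.round(4),"radii",[round(float(np.sin(h)*np.linalg.norm(x-o[2][:2,3])),4) for h,o in zip(w,obs)])
    return x
BOX={"side":(270,180,335,245),"top":(250,198,300,248)}
E
python3 - <<'E'
from h import *
obs=[]
for n in("side","top"):
    f,K,T=grab(n); np.savez(f"{n}0.npz",f=f,K=K,T=T); p=green(f,BOX[n]); obs.append((p,K,T))
    print(n,"rim plane extents",cast(p,K,T,.07).min(0),cast(p,K,T,.07).max(0))
    u=up(f,BOX[n]); 
    w=u[...,1]-u[...,0]   # greenness-vs-tile: stand is less red
    b=np.median(w); print("tile g-r",b,u.reshape(-1,3).mean(0))
    img=np.clip((w-b)*12+60,0,255).astype(np.uint8); cv2.imwrite(f"pics/w_{n}.png",cv2.resize(img,(400,400)))
axis(obs)
cv2.imwrite("pics/w.png",np.hstack([cv2.imread(f"pics/w_{n}.png") for n in("side","top")]))
E
```

```text
side rim plane extents [ 0.5159774  -0.04344655] [0.60171969 0.05379577]
tile g-r -11.570961 [121.84397  116.7203   105.234566]
top rim plane extents [ 0.5186533  -0.01343769] [0.58920899 0.04819186]
tile g-r -6.1844063 [86.764175 85.18786  80.577286]
axis [0.5502 0.0169] radii [0.0315, 0.0303]
```

View pics/w.png

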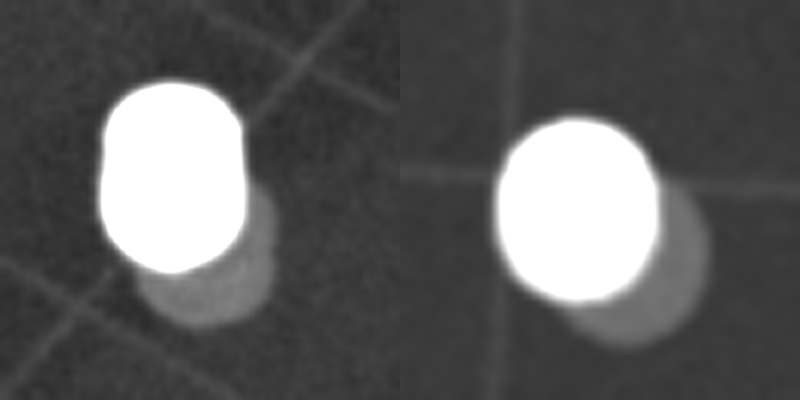

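The enhanced picture separates the stand cleanly: its visible arc runs (137,275)–(275,280) on the left panel and (570,310)–(710,250) on the right panel. I'll fit circles at the known heights.

```bash
cat >> h.py <<'E'
TUM=[(.120,.030),(.080,.034),(.071,.034),(.062,.034),(.1,.0325)]
STD=[(0,.034),(.042,.034)]
def fit(obs,circ,x0):
    def res(x):
        return np.concatenate([np.min([np.linalg.norm(cast(p,K,T,z)-x,axis=1)-R for z,R in circ],0) for p,K,T in obs])*1000
    s=least_squares(res,x0,loss="soft_l1"); return s.x,float(np.sqrt(np.mean(res(s.x)**2)))
def masks(f,box,away=4):
    u=up(f,box); c=(u[...,1]-u[...,0])/(u[...,1]+u[...,0]); b=np.median(c[:U*6])
    c=c-b; g=c>.5*np.median(c[c>.5*c.max()])
    k=np.ones((3,3)); gd=cv2.dilate(g.astype(np.uint8),k,iterations=6)>0
    lev=np.median(c[(c>.02)&(c<.08)&~(cv2.dilate(g.astype(np.uint8),k,iterations=10)>0)]) ; s=c>.5*lev
    tum=contour(g,box); al=contour(s|g,box)
    d=np.array([cv2.pointPolygonTest(tum.astype(np.float32)[:,None],(float(q[0]),float(q[1])),True) for q in al])
    return tum,al[d<-1.8]
def measure(fr,x0=(.55,.01)):
    to=[];so=[]
    for f,K,T,box in fr:
        t,s=masks(f,box); to.append((t,K,T)); so.append((s,K,T))
    axis(to)
    for nm,o,c in(("tum",to,TUM),("stand",so,STD)):
        print(nm,"both",*(np.round(v,4) for v in fit(o,c,x0)),"| each",*[ (np.round(fit([q],c,x0)[0],4),round(fit([q],c,x0)[1],2),len(q[0])) for q in o])
    return to,so
E
python3 - <<'E'
from h import *
fr=[]
for n in("side","top"):
    z=np.load(f"{n}0.npz"); fr.append((z["f"],z["K"],z["T"],BOX[n]))
measure(fr)
print(r.state()["clock"])
E
```

```text
axis [0.5506 0.0171] radii [0.0306, 0.0308]
tum both [0.5514 0.0175] 4.0416 | each (array([0.5471, 0.0221]), 4.77, 455) (array([0.5526, 0.0167]), 3.34, 352)
stand both [ 0.5474 -0.0046] 21.4874 | each (array([ 0.5636, -0.017 ]), 17.67, 530) (array([ 0.5459, -0.002 ]), 0.84, 216)
0.7
```

```bash
cat >> h.py <<'E'
def masks(f,box):
    u=up(f,box); R=u[...,0]; w=u[...,1]-R; b=np.median(w[:U*6])
    g0=w-b>15; lo=np.percentile(R[g0],25); g=(R<.5*(lo+np.median(R)))&(w-b>4)
    w=cv2.GaussianBlur(w,(0,0),3)-b
    far=~cv2.dilate(g.astype(np.uint8),np.ones((25,25))).astype(bool)
    lev=np.median(w[far&(w>3)]); s=((w>.5*lev)|g).astype(np.uint8)
    s=cv2.morphologyEx(s,cv2.MORPH_OPEN,cv2.getStructuringElement(cv2.MORPH_ELLIPSE,(31,31)))
    tum=contour(g,box); al=contour(s,box)
    d=np.array([cv2.pointPolygonTest(tum.astype(np.float32)[:,None],(float(q[0]),float(q[1])),True) for q in al])
    cv2.imwrite(f"pics/s_{box[0]}.png",cv2.drawContours(cv2.drawContours(u[...,::-1].copy(),[np.int32((al[d<-1.8]-box[:2]+.5)*U)[:,None]],-1,(0,0,255),1),[np.int32((tum-box[:2]+.5)*U)[:,None]],-1,(255,255,0),1))
    print("lev",lev,lo,np.median(R)); return tum,al[d<-1.8]
E
python3 - <<'E'
from h import *
fr=[]
for n in("side","top"):
    z=np.load(f"{n}0.npz"); fr.append((z["f"],z["K"],z["T"],BOX[n]))
measure(fr)
a,b=[cv2.resize(cv2.imread(f"pics/s_{k}.png"),(400,400)) for k in(270,250)]
cv2.imwrite("pics/s.png",np.hstack([a,b]))
E
```

```text
lev 5.026387 31.90599 137.57178
lev 4.307459 33.59298 96.93411
axis [0.5507 0.017 ] radii [0.0329, 0.0335]
tum both [0.5499 0.0181] 1.9837 | each (array([0.5484, 0.0204]), 2.19, 476) (array([0.5506, 0.0175]), 1.12, 377)
stand both [ 0.5452 -0.0025] 16.551 | each (array([ 0.5448, -0.0027]), 20.94, 340) (array([ 0.5455, -0.0023]), 0.48, 202)[ WARN:0@0.194] global loadsave.cpp:1063 imwrite_ Unsupported depth image for selected encoder is fallbacked to CV_8U.
```

View pics/s.png

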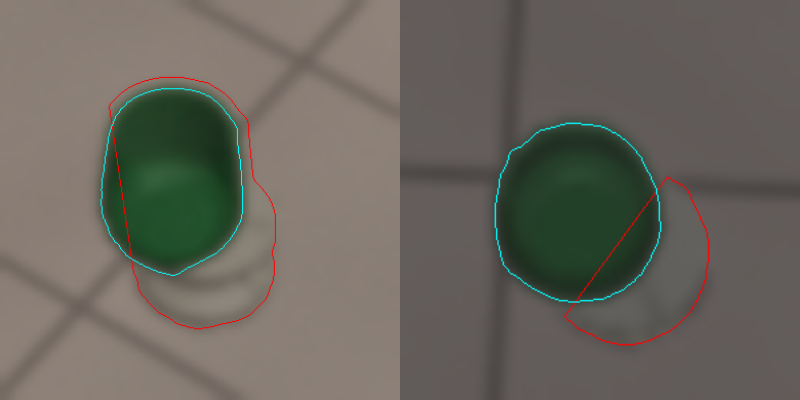

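Emit:
{"name": "play_rows", "arguments": {
  "grip": -1,
  "steps": [
    [[0,0,0.04],0],
    [[0,0,0.08],-0.05],
    [[0,0.02,0.115],-0.1],
    [[0.02,0.05,0.115],-0.15],
    [[0.035,0.085,0.115],-0.2],
    [[0.05,0.12,0.115],-0.25],
    [[0.066,0.155,0.115],-0.3],
    [[0.082,0.19,0.115],-0.35],
    [[0.098,0.225,0.115],-0.4],
    [[0.114,0.26,0.115],-0.45],
    [[0.13,0.295,0.115],-0.5],
    [[0.146,0.33,0.115],-0.55],
    [[0.16,0.365,0.115],-0.6],
    [[0.176,0.4,0.115],-0.64],
    [[0.192,0.435,0.115],-0.663],
    [[0.207,0.47,0.115],-0.663],
    [[0.222,0.505,0.115],-0.663],
    [[0.237,0.54,0.115],-0.663],
    [[0.252,0.57,0.115],-0.663],
    [[0.265,0.6,0.115],-0.663]
  ]
}}

```text
clock: 2.37
tool_pos: [0.5358, -0.0166, 0.3012]
eef_rot: [-1.926, 2.481, -0.001]
contact_force: [0.2, -0.4, 0.1]
opening: 1.002
```

Emit:
{"name": "play_rows", "arguments": {
  "steps": [
    [[0.0072,0.017,0],0],
    [[0.0145,0.034,0],0],
    [[0.0145,0.034,-0.03],0],
    [[0.0145,0.034,-0.06],0],
    [[0.0145,0.034,-0.09],0],
    [[0.0145,0.034,-0.12],0],
    [[0.0145,0.034,-0.13],0],
    [[0.0145,0.034,-0.14],0],
    [[0.0145,0.034,-0.14],0],
    [[0.0145,0.034,-0.14],0]
  ]
}}

```text
clock: 3.2
tool_pos: [0.5511, 0.0175, 0.1622]
eef_rot: [-1.925, 2.48, -0.002]
contact_force: [0.4, -0.3, -0.3]
opening: 0.997
```

```bash
python3 - <<'E'
from h import *
fs=[]
for n in("side","top"):
    f,K,T=grab(n,2); x0,y0,x1,y1=BOX[n]; c=f[y0-30:y1+10,x0-20:x1+20]
    fs.append(cv2.resize(c[:,:,::-1],(400,400),interpolation=cv2.INTER_CUBIC))
    # predicted finger inner-face tip points
    s=r.state()["tool_pos"]; d=np.array([-.249,-.969,0])
    print(n,[((proj([s+k*.044*d],K,T)[0]-[x0-20,y0-30])*400/np.array([c.shape[1],c.shape[0]])).round() for k in(-1,1)])
cv2.imwrite("pics/p1.png",np.clip(np.hstack(fs),0,255).astype(np.uint8))
E
```

```text
side [array([133., 185.]), array([228., 125.])]
top [array([123., 208.]), array([246., 245.])]
```

View pics/p1.png

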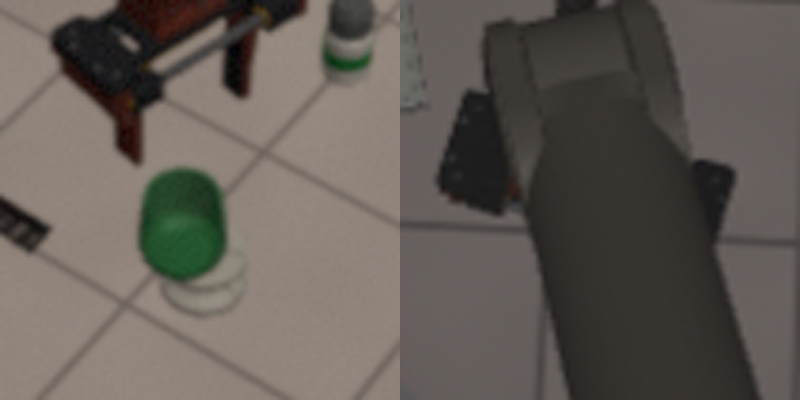

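The side view shows the open finger tips (138,160) and (243,97). They sit about 20 mm higher than the TCP predicts, because the tips retract when open. Straddling the tumbler would therefore push too high, so I'll shut the fingers and push with their side face.

```bash
python3 -c "
from cell import r
print(r.state()['q'].round(2), r.state()['tool_pos'].round(4))"
```

```text
[ 0.14  0.32 -0.35  1.86  0.13  0.98 -2.09] [0.5513 0.0174 0.1627]
```

Emit:
{"name": "play_rows", "arguments": {
  "grip": 1,
  "steps": [
    [[0,0.01,0.02],0],
    [[0.0,0.02,0.04],0.12],
    [[0.003,0.03,0.04],0.24],
    [[0.006,0.04,0.04],0.36],
    [[0.01,0.05,0.04],0.48],
    [[0.0147,0.0596,0.04],0.6],
    [[0.0147,0.0596,0.04],0.72],
    [[0.0147,0.0596,0.04],0.84],
    [[0.0147,0.0596,0.04],0.96],
    [[0.0147,0.0596,0.04],1.08],
    [[0.0147,0.0596,0.04],1.2],
    [[0.0147,0.0596,0.04],1.32],
    [[0.0147,0.0596,0.04],1.44],
    [[0.0147,0.0596,0.02],1.54],
    [[0.0147,0.0596,0],1.571],
    [[0.0147,0.0596,-0.025],1.571],
    [[0.0147,0.0596,-0.04],1.571],
    [[0.0147,0.0596,-0.05],1.571],
    [[0.0147,0.0596,-0.05],1.571],
    [[0.0147,0.0596,-0.05],1.571]
  ]
}}

```text
clock: 5.07
tool_pos: [0.5665, 0.0772, 0.1133]
eef_rot: [-3.113, 0.392, -0.0]
contact_force: [0.6, 0.0, -0.7]
opening: 0.003
```

```bash
cat >> h.py <<'E'
def look(name,half=.010):
    fs=[]
    for n in("side","top"):
        f,K,T=grab(n,2); x0,y0,x1,y1=BOX[n]; c=f[y0-25:y1+5,x0-15:x1+15]; sc=400/np.array([c.shape[1],c.shape[0]])
        im=np.clip(cv2.resize(c[:,:,::-1],(400,400),interpolation=cv2.INTER_CUBIC),0,255).astype(np.uint8)
        s=r.state()["tool_pos"]; d=np.array([-.249,-.969,0])
        for k in(-1,1):
            q=(proj([s+k*half*d],K,T)[0]-[x0-15,y0-25]+.5)*sc; cv2.circle(im,tuple(int(v) for v in q),2,(0,0,255),-1); print(n,q.round())
        fs.append(im)
    cv2.imwrite(f"pics/{name}.png",np.hstack(fs)); print(r.state()["clock"],r.state()["tool_pos"].round(4),r.state()["contact_force"].round(2))
E
python3 -c "
from h import *
look('p2')"
```

```text
side [ 95. 254.]
side [119. 239.]
top [ 76. 214.]
top [106. 223.]
5.2667 [0.567  0.0773 0.114 ] [-0.15  0.3   0.21]
```

View pics/p2.png

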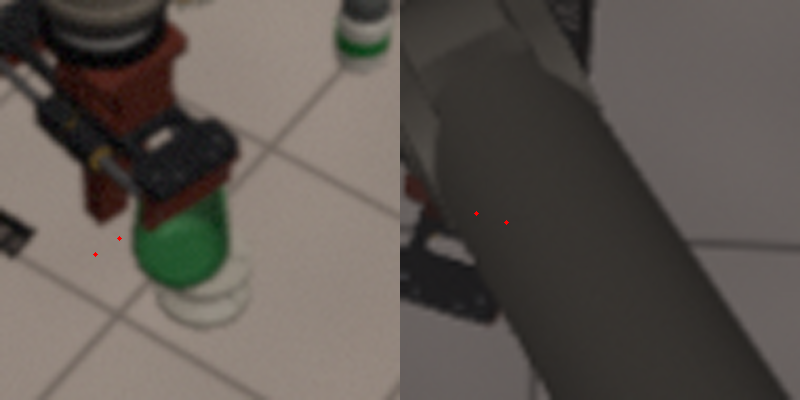

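```bash
python3 - <<'E'
from h import *
f,K,T=grab("side",4); b=np.load("side0.npz")["f"]
d=np.abs(f-b).max(2)
np.set_printoptions(linewidth=200)
s=r.state()["tool_pos"]; q=proj([s],K,T)[0]; print(q)
x,y=int(q[0]),int(q[1]); print(x-14,y-16); print(d[y-16:y+6,x-14:x+14].astype(int))
print(f[y-8:y+2,x-3].round(), b[y-8:y+2,x-3].round())
E
```

```text
[280.30747816 213.26592106]
266 197
[[  8   8   8   8   6   7   8   4  35  83 110 117 113 110 105 105  94  87  79  86 103 114 101  77  56  37  22  32]
 [  5   8   6   7   7   6   7   2  28  79 111 114 116 106 108 105 101  94  86  86  98 104  87  63  45  36  29  38]
 [  8   9   7   7   8   8   7   0  28  74 109 108 111 114 106 101 106  97  91  88  86  85  71  64  40  40  38  35]
 [  9   8   7   9   8   7   8   2  24  74 106 107 110 104 102 102 104 101  97  83  78  61  55  53  47  46  42  38]
 [  7   8   8   7   7   7   7   2  23  70 105 106 111 101 106 106 102  99  93  69  53  46  48  49  48  48  46  40]
 [  7   8   7   8   9   7   8   2  21  69 103 113 110 104 103 100 107 104  84  48  17  22  36  43  48  51  49  43]
 [  8   8   8   7   8   8   8   4  19  68 102 109 109 104 100 101 105 100  80  41   8   6  24  41  47  45  43  42]
 [  7   8   7   9   7   7   7   2  16  59  98 108 112 103 103 101  97  88  63  26   4   7  19  40  46  46  41  37]
 [  8   8   8   7   9   7   9   6   6  36  74  98 106 104 102  94  79  56  29   5   5   5  18  40  45  44  42  39]
 [  6   7   7   6   6   7   8
[... 1128 characters left out ...]
 7   7   8   9   7   7   9   6   8   7   6   7   7   9   6   6   7   7   8   7   5   4   9   4   2   7   5]
 [  8   8   7   7   8   8   7   8   8   7   9   7   9   8   8   7   9   8   8   8   7   5   8   5   5   6   6   6]
 [  7   8   6   7   6   8   6   6   8   6   7   7   7   8   8   8   8   8   8   7   7   8   6   7   2   5   6   5]]
[[ 44.  27.  22.]
 [ 68.  55.  46.]
 [103.  88.  81.]
 [129. 116. 107.]
 [143. 130. 122.]
 [145. 132. 124.]
 [144. 132. 123.]
 [146. 133. 123.]
 [145. 132. 124.]
 [145. 132. 124.]] [[138. 126. 117.]
 [138. 125. 117.]
 [137. 124. 116.]
 [136. 124. 116.]
 [136. 124. 116.]
 [137. 125. 117.]
 [137. 125. 116.]
 [136. 124. 115.]
 [136. 123. 114.]
 [137. 124. 116.]]
```

```bash
python3 - <<'E'
from h import *
C={n:(r.camera(n)["K"],r.camera(n)["T"]) for n in("side","top")}
s=r.state()["tool_pos"]; K,T=C["side"]
for dz in(0,.02,.03,.04): print(dz,proj([s+[0,0,dz]],K,T)[0].round(1))
print("px(280,203.75) on z=tcp:",cast([[280,203.75]],K,T,s[2]))
p0=np.array([.27,-.618,.185]); d=np.array([.400,-.916,0])*.044
for n in C: print(n,[ (dz,[proj([p0+[0,0,dz]+k*d],*C[n])[0].round(1).tolist() for k in(-1,1)]) for dz in(0,.02,.04)])
s0=cv2.imread("pics/side0.png")[55:115,480:540]; t0=cv2.imread("pics/top0.png")[295:355,465:525]
cv2.imwrite("pics/start.png",np.hstack([cv2.resize(i,(400,400),interpolation=cv2.INTER_CUBIC) for i in(s0,t0)]))
E
```

```text
0 [280.4 213.4]
0.02 [280.3 208.9]
0.03 [280.3 206.5]
0.04 [280.2 204.2]
px(280,203.75) on z=tcp: [[0.58733384 0.05032908]]
side [(0, [[490.9, 109.8], [490.2, 91.8]]), (0.02, [[492.9, 104.7], [492.2, 86.7]]), (0.04, [[495.0, 99.5], [494.2, 81.5]])]
top [(0, [[472.7, 329.2], [500.3, 318.2]]), (0.02, [[475.2, 329.3], [503.2, 318.1]]), (0.04, [[477.8, 329.3], [506.1, 318.0]])]
```

View pics/start.png

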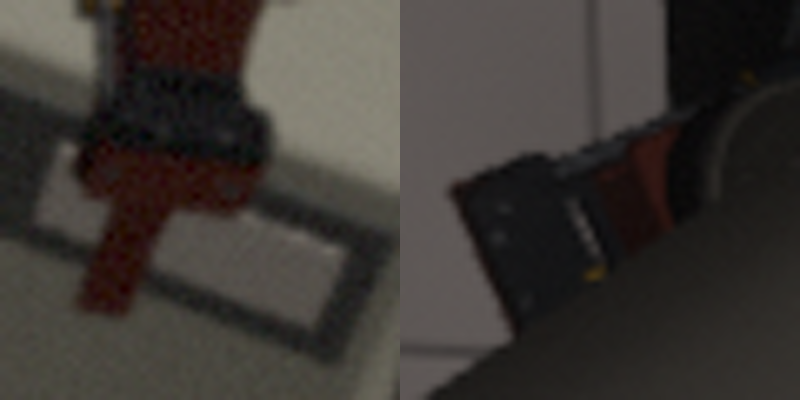

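Emit:
{"name": "play_rows", "arguments": {
  "steps": [
    [[0,0.01,0.04],0],
    [[0,0.01,0.08],0],
    [[-0.02,-0.01,0.11],0],
    [[-0.035,-0.045,0.12],0],
    [[-0.05,-0.08,0.12],0],
    [[-0.065,-0.115,0.12],0],
    [[-0.08,-0.15,0.1],0],
    [[-0.097,-0.18,0.07],0],
    [[-0.097,-0.197,0.03],0],
    [[-0.097,-0.197,-0.01],0],
    [[-0.097,-0.197,-0.03],0],
    [[-0.097,-0.197,-0.05],0],
    [[-0.097,-0.197,-0.065],0],
    [[-0.097,-0.197,-0.075],0],
    [[-0.097,-0.197,-0.08],0],
    [[-0.097,-0.197,-0.08],0]
  ]
}}

```text
clock: 7.0
tool_pos: [0.4687, -0.1197, 0.0322]
eef_rot: [-3.113, 0.392, 0.003]
contact_force: [-0.7, 0.1, 0.2]
opening: 0.004
```

```bash
python3 - <<'E'
from h import *
s=r.state(); print(s["tool_pos"],s["contact_force"].round(2))
fs=[]
for n in("side","top"):
    f,K,T=grab(n,2); q=proj([s["tool_pos"]],K,T)[0]; x,y=q.round().astype(int); print(n,q)
    c=f[y-40:y+20,x-30:x+30]; im=np.clip(cv2.resize(c[:,:,::-1],(400,400),interpolation=cv2.INTER_CUBIC),0,255).astype(np.uint8)
    cv2.circle(im,tuple(int(v) for v in (q-[x-30,y-40]+.5)*400/60),2,(0,255,255),-1); fs.append(im)
cv2.imwrite("pics/p3.png",np.hstack(fs))
E
```

```text
[ 0.46874626 -0.11972194  0.03218719] [-0.73  0.06  0.15]
side [346.24631762 203.24341294]
top [312.57127351 253.73357675]
```

View pics/p3.png

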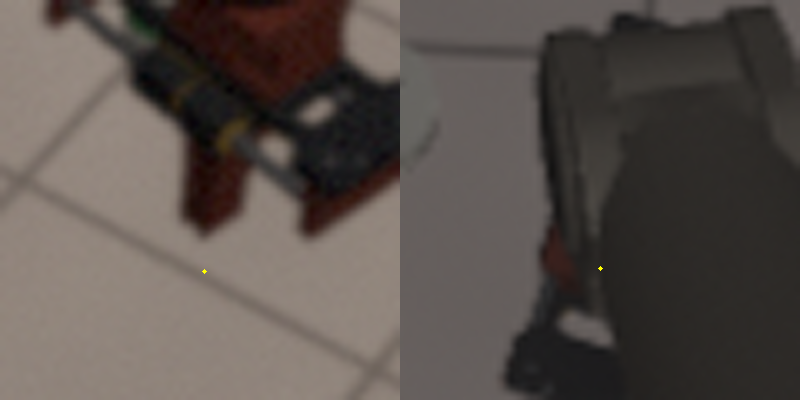

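Emit:
{"name": "play_rows", "arguments": {
  "steps": [
    [[0,0,-0.01],0],
    [[0,0,-0.018],0],
    [[0,0,-0.022],0],
    [[0,0,-0.024],0]
  ]
}}

```text
clock: 7.53
tool_pos: [0.4692, -0.12, 0.0087]
eef_rot: [-3.114, 0.392, 0.0]
contact_force: [-0.3, -0.2, 0.2]
opening: 0.0
```

Emit:
{"name": "play_rows", "arguments": {
  "steps": [
    [[0,0,-0.003],0],
    [[0,0,-0.006],0],
    [[0,0,-0.008],0],
    [[0,0,-0.0095],0],
    [[0,0,-0.011],0]
  ]
}}

```text
clock: 7.95
tool_pos: [0.4693, -0.12, -0.0024]
eef_rot: [-3.114, 0.392, -0.0]
contact_force: [0.4, -0.7, 0.4]
opening: 0.005
```

Emit:
{"name": "play_rows", "arguments": {
  "steps": [
    [[0,0,-0.003],0],
    [[0,0,-0.006],0],
    [[0,0,-0.009],0],
    [[0,0,-0.012],0],
    [[0,0,-0.012],0]
  ]
}}

```text
clock: 8.37
tool_pos: [0.4689, -0.1199, -0.015]
eef_rot: [-3.114, 0.392, 0.001]
contact_force: [-0.3, 0.1, 1.0]
opening: 0.008
```

```bash
python3 - <<'E'
from h import *
f,K,T=grab("side",4); b=np.load("side0.npz")["f"]; d=np.abs(f-b).max(2)
s=r.state()["tool_pos"]; q=proj([s],K,T)[0]; print(s,q)
x,y=q.round().astype(int); np.set_printoptions(linewidth=200); print(x-10,y-16); print(d[y-16:y+6,x-10:x+16].astype(int))
for z in(0,.01,.02,.03):print(z,proj([[s[0],s[1],z]],K,T)[0].round(1))
E
```

```text
[ 0.46941368 -0.11996559 -0.0142964 ] [344.76623473 212.7191875 ]
335 197
[[  6   6   5   6   6   5   7  54  98 111 109 108 103 103  98  95  88  79  61  36  18  11  33  80 111 108]
 [  6   7   5   7   5   5   8  51  99 108 106 116 111 106 105 100  88  80  73  67  50  35  55  92 115 113]
 [  5   5   9   6   6   6   9  54 101 111 111 111 109 106 104  96  71  45  54  71  71  67  81 104 117 114]
 [  6   7   5   2   6   4  10  58 101 117 107 108 114 107 102  88  50  16  17  46  68  78  85  98 110 120]
 [  6   6   6   7   7   3  15  61 103 107 109 110 106 105 104  84  42   3   0  14  39  67  78  80  96 111]
 [  6   6   7   7   6   0  16  60  86 101 104 107 102 100  97  77  34   1   5   4   9  36  63  79  88 108]
 [  7   6   6   8   5   1  23  61  85  89  90  89 100 100  96  70  27   0   6   4   3   9  34  63  86 105]
 [  5   7   5   8   5   4  32  77  98  98  86  88  84  94  87  57  16   3   7   5   5   4   7  32  74 104]
 [  7   5   7   7   5   1  31  74  95 104  98  87  80  73  61  32   4   5   7   5   6   6   3  13  60 101]
 [  5   5   7   7   5   3  10  40  69  94 104  86  71  43  20  
[... 701 characters left out ...]
 5   5   7   6   6   6   6   6   7   6   7   7   6   6   6   5   6   6   6   7   6   5   5]
 [  6   6   7   4   6   6   6   7   5   7   6   7   5   6   7   7   7   5   6   6   6   5   6   6   6   7]
 [  5   6   4   5   5   5   6   6   5   5   5   6   6   8   4   5   6   6   7   6   5   6   7   8   5   6]
 [  6   6   6   6   8   8   5   5   6   6   7   7   6   6   6   5   6   5   6   6   7   6   6   6   6   6]
 [  6   7   5   6   8   7   6   6   7   5   6   6   6   6   7   6   7   5   7   5   6   8   6   7   6   7]
 [  6   7   6   7   7   5   7   6   7   6   6   7   5   6   7   4   6   6   5   5   6   6   6   6   6   5]]
0 [345.2 209.8]
0.01 [345.5 207.7]
0.02 [345.7 205.7]
0.03 [346.  203.6]
```

No contact even at a reported z of −14 mm. The picture also shows the tip about 38 mm above the reported TCP. I'll keep descending gently to find the real offset by touching the surface.

Emit:
{"name": "play_rows", "arguments": {
  "steps": [
    [[0,0,-0.004],0],
    [[0,0,-0.008],0],
    [[0,0,-0.011],0],
    [[0,0,-0.013],0],
    [[0,0,-0.014],0]
  ]
}}

```text
clock: 8.98
tool_pos: [0.4691, -0.1199, -0.0288]
eef_rot: [-3.114, 0.392, 0.001]
contact_force: [1.0, -0.5, -0.3]
opening: 0.004
```

Emit:
{"name": "play_rows", "arguments": {
  "steps": [
    [[0,0,-0.002],0],
    [[0,0,-0.004],0],
    [[0,0,-0.005],0],
    [[0,0,-0.005],0]
  ]
}}

```text
clock: 9.32
tool_pos: [0.4689, -0.1198, -0.034]
eef_rot: [-3.114, 0.392, 0.001]
contact_force: [0.5, -0.2, -0.1]
opening: 0.003
```

Emit:
{"name": "play_rows", "arguments": {
  "steps": [
    [[0,0,-0.001],0],
    [[0,0,-0.002],0],
    [[0,0,-0.003],0],
    [[0,0,-0.003],0]
  ]
}}

```text
clock: 9.65
tool_pos: [0.469, -0.1199, -0.0364]
eef_rot: [-3.114, 0.392, 0.001]
contact_force: [-2.5, 0.6, 8.3]
opening: 0.005
```

Contact came at a reported z of about −0.036, so the true tip height is the reported z plus 0.036. For a fingertip height of 0.058 I need to report 0.022.

Emit:
{"name": "play_rows", "arguments": {
  "steps": [
    [[0,0,0.04],0],
    [[0,0,0.08],0],
    [[0,0,0.12],0],
    [[0,0,0.16],0],
    [[0.01,0.02,0.195],0],
    [[0.025,0.055,0.2],0],
    [[0.04,0.09,0.2],0],
    [[0.06,0.125,0.2],0],
    [[0.08,0.16,0.2],0],
    [[0.097,0.19,0.2],0],
    [[0.097,0.202,0.19],0],
    [[0.097,0.202,0.16],0],
    [[0.097,0.202,0.13],0],
    [[0.097,0.202,0.1],0],
    [[0.097,0.202,0.08],0],
    [[0.097,0.202,0.065],0],
    [[0.097,0.202,0.059],0],
    [[0.097,0.202,0.058],0],
    [[0.097,0.202,0.058],0]
  ]
}}

```text
clock: 11.23
tool_pos: [0.5662, 0.0823, 0.0218]
eef_rot: [-3.114, 0.392, 0.001]
contact_force: [-0.6, 0.0, 0.3]
opening: 0.006
```

```bash
python3 - <<'E'
from h import *
s=r.state(); print(s["clock"],s["tool_pos"],s["contact_force"].round(2))
f,K,T=grab("side",3); b=np.load("side0.npz")["f"]; d=np.abs(f-b).max(2)
q=proj([s["tool_pos"]+[0,0,.036]],K,T)[0]; print(q)
x0,y0=255,165; c=f[y0:y0+80,x0:x0+80]; im=np.clip(cv2.resize(c[:,:,::-1],(560,560),interpolation=cv2.INTER_CUBIC),0,255).astype(np.uint8)
X=np.array([.968,-.249,0]);Y=np.array([-.249,-.969,0])
for a,bb in((-.0135,-.01),(.0135,-.01),(.0135,.01),(-.0135,.01)):
    p=proj([s["tool_pos"]+[0,0,.036]+a*X+bb*Y],K,T)[0]; cv2.circle(im,tuple(int(v) for v in (p-[x0,y0]+.5)*7),2,(0,255,255),-1)
cv2.imwrite("pics/p4.png",im)
E
```

```text
11.2333 [0.56624421 0.08226365 0.02184636] [-0.6   0.04  0.31]
[279.47149443 226.58900457]
```

View pics/p4.png

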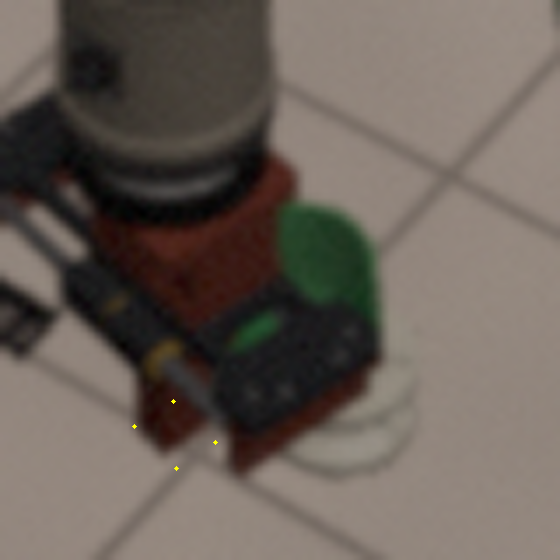

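The fingertip apex is at (165,452), within about 2 px of the corrected prediction of (176,468), so it stands clear of the tumbler on its outer side. I'll start the gentle push along (−0.249, −0.969).

Emit:
{"name": "play_rows", "arguments": {
  "steps": [
    [[-0.0015,-0.0058,0],0],
    [[-0.003,-0.0116,0],0],
    [[-0.004,-0.0155,0],0],
    [[-0.0045,-0.0175,0],0],
    [[-0.005,-0.0194,0],0],
    [[-0.0055,-0.0213,0],0],
    [[-0.006,-0.0233,0],0],
    [[-0.0065,-0.0252,0],0]
  ]
}}

```text
clock: 12.05
tool_pos: [0.5613, 0.0582, 0.0233]
eef_rot: [-3.112, 0.391, -0.004]
contact_force: [1.1, 1.8, 1.9]
opening: 0.002
```

Emit:
{"name": "play_rows", "arguments": {
  "steps": [
    [[-0.0005,-0.0019,0],0],
    [[-0.001,-0.0039,0],0],
    [[-0.0015,-0.0058,0],0],
    [[-0.002,-0.0078,0],0]
  ]
}}

```text
clock: 12.38
tool_pos: [0.5595, 0.0505, 0.0234]
eef_rot: [-3.112, 0.39, -0.005]
contact_force: [1.4, 2.6, 1.5]
opening: 0.006
```

```bash
python3 - <<'E'
from h import *
s=r.state(); print(s["clock"],s["tool_pos"],s["contact_force"].round(2))
f,K,T=grab("side",6); b=np.load("side0.npz")["f"]; np.save("side1.npy",f)
for nm,g in(("before",b),("now",f)):
    box=BOX["side"]; u=up(g,box); w=u[...,1]-u[...,0]-np.median((u[...,1]-u[...,0])[:,-60:])
    m=w>15; ys,xs=np.nonzero(m)
    row=int((212-box[1])*U); 
    for y in (200,205,210,215): 
        c=np.nonzero(m[(y-box[1])*U])[0]; print(nm,y,(c.max()/U+box[0]) if len(c) else None)
x0,y0=255,165; c=f[y0:y0+80,x0:x0+80]
cv2.imwrite("pics/p5.png",np.clip(cv2.resize(c[:,:,::-1],(560,560),interpolation=cv2.INTER_CUBIC),0,255).astype(np.uint8))
E
```

```text
12.3833 [0.55948325 0.05054408 0.02340495] [1.4  2.59 1.52]
before 200 308.5
before 205 309.0
before 210 309.5
before 215 309.5
now 200 312.3333333333333
now 205 304.8333333333333
now 210 None
now 215 None
```

Emit:
{"name": "play_rows", "arguments": {
  "steps": [
    [[0.0008,0.003,0],0],
    [[0.0015,0.006,0.001],0],
    [[0.0015,0.006,0.0022],0],
    [[0.0015,0.006,0.0022],0]
  ]
}}

```text
clock: 13.02
tool_pos: [0.5604, 0.0562, 0.0254]
eef_rot: [-3.113, 0.39, -0.003]
contact_force: [0.1, 0.7, 0.3]
opening: 0.006
```

Emit:
{"name": "play_rows", "arguments": {
  "steps": [
    [[-0.0008,-0.003,0],0],
    [[-0.0013,-0.005,0],0],
    [[-0.0017,-0.0065,0],0],
    [[-0.0021,-0.008,0],0],
    [[-0.0025,-0.0095,0],0]
  ]
}}

```text
clock: 13.43
tool_pos: [0.5584, 0.0471, 0.0257]
eef_rot: [-3.112, 0.39, -0.005]
contact_force: [1.9, 1.0, 1.5]
opening: 0.004
```

Emit:
{"name": "play_rows", "arguments": {
  "steps": [
    [[-0.0005,-0.0015,0],0],
    [[-0.001,-0.003,0],0],
    [[-0.0016,-0.0046,0],0],
    [[-0.0016,-0.0046,0],0],
    [[0,0.0,0],0],
    [[0.003,0.012,0],0],
    [[0.006,0.024,0],0],
    [[0.006,0.03,0.03],0],
    [[0.006,0.03,0.07],0],
    [[0.006,0.03,0.11],0],
    [[0.0,0.05,0.15],0],
    [[-0.02,0.08,0.18],0],
    [[-0.04,0.115,0.2],0],
    [[-0.05,0.15,0.2],0],
    [[-0.06,0.185,0.2],0],
    [[-0.06,0.21,0.2],0],
    [[-0.06,0.23,0.2],0],
    [[-0.06,0.23,0.2],0]
  ]
}}

```text
clock: 14.93
tool_pos: [0.4961, 0.2838, 0.2262]
eef_rot: [-3.11, 0.377, -0.004]
contact_force: [-0.1, 0.7, 0.6]
opening: 0.004
```

```bash
python3 - <<'E'
from h import *
fr=[]
for n in("side","top"):
    f,K,T=grab(n); np.savez(f"{n}2.npz",f=f,K=K,T=T); fr.append((f,K,T,BOX[n]))
measure(fr)
a,b=[cv2.resize(cv2.imread(f"pics/s_{k}.png"),(400,400)) for k in(270,250)]
cv2.imwrite("pics/s2.png",np.hstack([a,b])); print(r.state()["clock"],r.state()["tool_pos"])
E
```

```text
lev 5.4558887 36.02433 148.23584
lev 3.187286 35.70746 103.316696
axis [ 0.5435 -0.001 ] radii [0.0327, 0.0334]
tum both [ 0.5431 -0.0006] 2.0326 | each (array([5.427e-01, 5.000e-04]), 2.33, 475) (array([ 0.5432, -0.001 ]), 1.05, 375)
stand both [ 0.5444 -0.0028] 16.2268 | each (array([ 0.5445, -0.0027]), 19.0, 305) (array([ 0.5443, -0.003 ]), 0.3, 113)
15.5333 [0.49856082 0.27666136 0.22573342][ WARN:0@7.927] global loadsave.cpp:1063 imwrite_ Unsupported depth image for selected encoder is fallbacked to CV_8U.
```

View pics/s2.png

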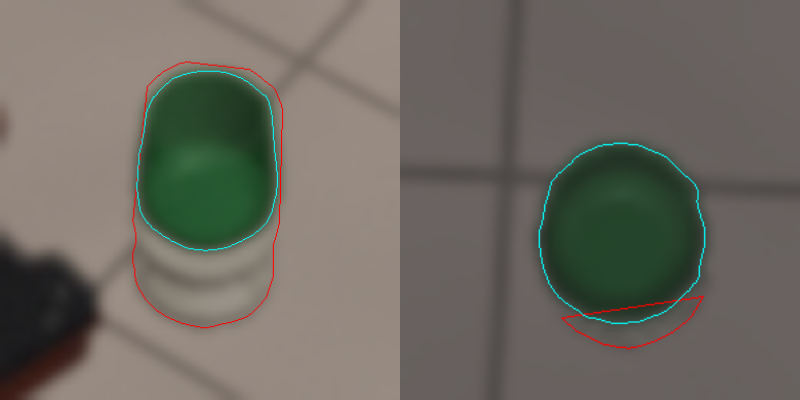

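The picture shows the tumbler standing upright on the stand. The silhouette midlines are at 207 and 203 in the side panel, and the top fit agrees. The offset is about 2 mm, which is well inside the limit, and the hand is clear.

```bash
python3 -c "
from cell import r
s=r.state();print(s['clock'],s['joint_velocities'].round(3),s['contact_force'].round(2));print(r.finish_job())"
```

```text
15.5333 [-0.004  0.003 -0.002 -0.001  0.002 -0.001  0.   ] [0.5  0.57 0.74]
the job is handed in; nothing more can be done
None
```

The tumbler now stands upright near the middle of its stand, and I handed the job in at 15.5 s of the 51 s allowed. I pushed it there with the side of the shut fingers, in two gentle taps at about 0.02 m/s, then lifted the hand clear.

**Final position:** a fit over both cameras puts the tumbler's axis at (0.5435, −0.001) and the stand's at (0.5445, −0.003). That is about 2 mm off centre, against a limit of 6 mm. It started about 20 mm off.

**Stand and other objects:** the stand measured within 1 mm of its first position. I never brought the hand against anything else on the sill, though I did not re-measure the other objects.

**Checks that disagreed:**
- **Tool height:** the fingertips are really about 36 mm above the reported tool height. I saw this in the pictures and confirmed it by touching the empty work surface lightly (about 8 N), then corrected for it.
- **Position estimates:** the two cameras placed the tumbler up to 1.6 mm apart at the end, and reading the outlines by eye suggested an offset of up to about 3.5 mm.
- **Stand fit:** the overall fit error for the stand in the side view was inflated by outline points belonging to the tumbler. The stand centres from the two views still agreed to 0.4 mm.
- **Push force:** the sensor read up to about 3.3 N with noise of roughly 0.7 N. That is more than the 1 to 2 N expected but below the 5 N limit.

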